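Push the rolling guide bar past the post into its bay

TASK

Put the loose wooden rolling guide bar away in its low wooden bay by pushing it along the worktop with the fingertips; do not pinch or lift it. The steel post in front of the bay is in the way, so push the right end in behind the post first while the left end is still out in front, then push the left end in too, until the bar lies flat against the bay's back rail along its whole length. Do not shift the sugar shaker or the bread roll, and let go of everything at the end.

Things in the scene. Friction and masses are not known exactly. Their poses are not given: they have to be found in the camera images.
- bay: low brown wooden bay fixed on the worktop: U-shaped frame without floor, open towards the robot. Origin on the worktop, centre of its inside; x points into the bay, y along it to the left. Inside 300 mm along y (cheeks at y = -150 and +150 mm) by 70 mm along x (mouth at x = -35 mm, back rail face at x = +35 mm). Cheeks and rail 12 mm thick, 35 mm high; cheeks end at the mouth.
- post: upright fixed steel post, 16 mm in diameter, 55 mm high, standing on the worktop 58 mm in front of the bay's origin (bay x = -58 mm) and 40 to 60 mm to the right of the bay's middle; the gap between the post and the back rail is 85 mm. Origin at the centre of its foot, axes parallel to the bay's.
- bar_center (a point): centre of the loose pale wooden guide bar: straight, 250 mm long, 30 mm wide, 28 mm high, about 0.16 kg, lying on the worktop in front of the bay, reaching out to the left of it. This point is 14 mm above the worktop. Its y axis runs along the bar towards its left end, its x axis across it towards the bay.
- bar_left_end (a point): centre of the bar's left (+y) end face, 125 mm from the bar's centre, 14 mm above the worktop
- bar_right_end (a point): centre of the bar's right (-y) end face, 125 mm from the bar's centre, 14 mm above the worktop; this end goes in behind the post
- bar: the same bar, origin at the centre of its underside (height 0 when it lies on the worktop), axes as for its centre
- shaker: small upright glass sugar shaker with a grey cap, 44 mm in diameter, 90 mm high, loose, standing in front of the bay to the right of the post; leave it alone. Origin at the centre of its underside.
- roll: round brown bread roll, 97x96x61 mm, loose, to the left of the bay; leave it alone. Origin at the centre of its underside.

How it is judged:
By the outcome, as a careful person would: the job done as asked, in the order asked, and still so for the second after the job is handed in, with the robot touching nothing.
It also fails if it takes over 58 s, if anything falls off the work surface, if the arm or the gripper's body presses on something with over 40 N, if the wrist force passes 120 N, or if a joint passes its speed limit or range.

ROBOT

A 6-joint arm with a two-finger parallel gripper is mounted at the origin on a cart in front of the work surface, level with it; the furniture and walls round the work are solid. World frame = base frame: x ahead of the robot, y to its left, z up, the work surface at z = 0. Lengths are in m, angles in rad, forces in N, time in s.
With the tool pointing down it reaches from about 0.3 to 0.775 m from the base axis. Payload 14.6 kg.
Tool frame: the origin (TCP) lies at the centre of the arm's flange, where the gripper is bolted on; the fingertips stand 199 mm ahead of it and the grasp point (between the pads) lies ctrl.tcp_to_grasp ahead of it (ctrl.tcp_to_grasp is the distance from the TCP to the grasp point, in m); z points along the fingers, y is the line along which they close (so a half turn about z gives the same grasp; the last joint's range is limited). The gripper opens to 94 mm and grips with 3 to 60 N. Pads are 16 mm wide; open, the fingers measure 119 mm over their backs; the gripper's body (75 mm by 177 mm) begins 78 mm behind the grasp point.
Start: joints at [1.254, 0.3, 1.521, -0, 1.321, -0.067], TCP at [0.136, 0.533, 0.405] pointing down, gripper open.
Joint ranges: [-3.03, 3.03], [-0.79, 2.21], [0.23, 2.52], [-1.04, 4.18], [0, 3.07], [-2.55, 2.55]. Speed limits (rad/s): [2.22, 2.22, 2.57, 3.14, 3.14, 3.14].

INTERFACE

Orientations are given as [roll, pitch, yaw] about the fixed x, y, z axes, in that order (R = Rz(yaw) Ry(pitch) Rx(roll)).
In Python, from station import ctrl gives the robot as it stands. The module is installed in compiled form; this text tells all that it offers.
- The arm moves only by the shell command python3 -m jog 'ROWS' [OPENING] [FORCE]. ROWS is JSON, a list of rows, each a list of 6 numbers: the shift along the tool's x, y, z in cm, then the turn, a rotation vector about the tool's x, y, z in rad. In form: [[tx, ty, tz, ax, ay, az], ...]. A call has 1 to 8 rows; each row is the pose to reach, as a shift and turn from the pose commanded when the call began, along the tool's axes at that moment; what a row does not reach only later rows make up. A row lasts 1/10 s, in which the tool goes at most 50 mm and 8.59 degrees, less where a joint would pass 70% of its speed; a pose out of reach is approached as far as the arm can. A call with a gripper value outside its range is refused whole. OPENING is the opening in per cent of the stroke, from 0 (shut) to 100 (fully open), set as the call begins (- or left out, the last holds). The fingers move at their own pace and stop on an object; FORCE is the grip in N (left out, the last holds). Time passes only in rows, so rows that repeat a pose let the fingers close. It gives the time, the measured TCP pose, the force, the opening and the grip force at its end, in the units of the state.
- ctrl.get_obs(): the state, without advancing time (a new reading comes with each control period).
- ctrl.camera(name): name is "side" or "top"; returns a dict with "img" (384x512x3 uint8, blue, green, red), "intrinsics" (3x3 intrinsics, pixels), "R" (3x3) and "t" (3): a world point X has camera coordinates R X + t. Camera axes: x right, y down, z forward; pixel columns grow to the right and rows downward; lengths in m; the calibration is good to about 2 mm. A picture is of the moment at which its call begins. There is no depth.
- ctrl.hand_in(): hands the job in; it is judged then, once.
The state is a dict: "time_s": time; "qpos": joint angles; "joint_vel": joint speeds; "tau": joint torques, N m; "ee_pos": TCP position; "eef_rot": TCP orientation; "force": force on the tool from outside, world axes, zero at the start; "moment": the same for the moment, N m; "grip_width": finger opening in m; "grip_force": force on a finger pad.
Only numpy, scipy, OpenCV 4.12 (cv2) and the standard library are available. Lean on these libraries where they do the work, as an engineer would, in place of code of your own. Each camera call takes 0.05 s, during which the arm holds its last target. There are 200 camera calls.

## Working session

There is one attempt and no reset: what is moved stays moved. The work goes in short steps, Python scripts to look and compute and a shell command to move; the robot and the scene stay as the last step left them, time stands still between calls to the robot, and variables do not carry over. Pictures are saved under pics/ and viewed, at most 10 in all, crops included, and the job is handed in when it is done.

```bash
mkdir -p pics; cat > h.py <<'E'
import numpy as np, cv2
from station import ctrl
from scipy.spatial.transform import Rotation as Ro
def ray(c,uv,z):
    K,R,t=np.array(c["intrinsics"]),np.array(c["R"]),np.array(c["t"])
    d=R.T@np.linalg.solve(K,[uv[0],uv[1],1.]); o=-R.T@t
    return o+d*(z-o[2])/d[2]
def proj(c,X):
    p=np.array(c["intrinsics"])@(np.array(c["R"])@np.array(X)+np.array(c["t"])); return p[:2]/p[2]
def snap(name,f,s=1.5):
    c=ctrl.camera(name); cv2.imwrite(f"pics/{f}.png",cv2.resize(c["img"],None,fx=s,fy=s,interpolation=cv2.INTER_CUBIC)); 
    np.savez(f"pics/{f}.npz",**c); return c
def load(f): return dict(np.load(f"pics/{f}.npz"))
E
python3 - <<'E'
from h import *
for n in("top","side"):
    c=snap(n,n+"0"); print(n,-c["R"].T@c["t"])
o=ctrl.get_obs(); print(o, ctrl.tcp_to_grasp)
E
```

```text
top [ 0.36928427 -0.18774143  0.90699812]
side [ 0.30428296 -0.8777599   0.61294895]
{'time_s': 0.1, 'qpos': array([ 1.25439001e+00,  3.00419048e-01,  1.52152907e+00, -2.56668422e-05,
        1.32071315e+00, -6.65996186e-02]), 'joint_vel': array([ 1.00850106e-03, -1.30007908e-03, -9.00893862e-04, -2.85035952e-04,
       -3.18591344e-06,  7.09114867e-04]), 'tau': array([-2.89177597e-04, -5.32634425e+01, -3.53285301e+01,  7.08816969e-02,
        2.34568783e-02, -3.52418510e-05]), 'ee_pos': array([0.13596363, 0.53289679, 0.40413677]), 'eef_rot': array([-3.14052476e+00, -4.63099196e-05,  2.89179230e+00]), 'force': array([ 0.00647516, -0.00373376, -0.21885473]), 'moment': array([ 0.00923386, -0.03915787,  0.00892331]), 'grip_force': 0.0, 'grip_width': 0.09390140276138274} 0.1804
```

View pics/top0.png

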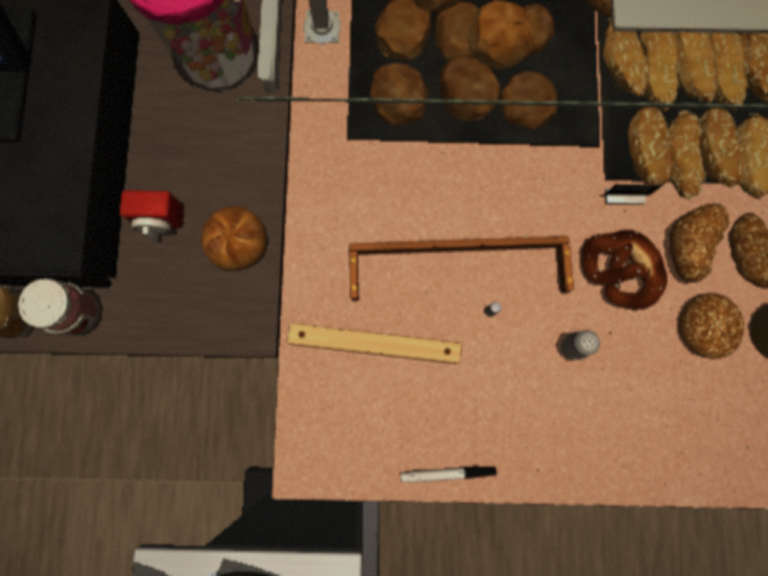

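View pics/side0.png

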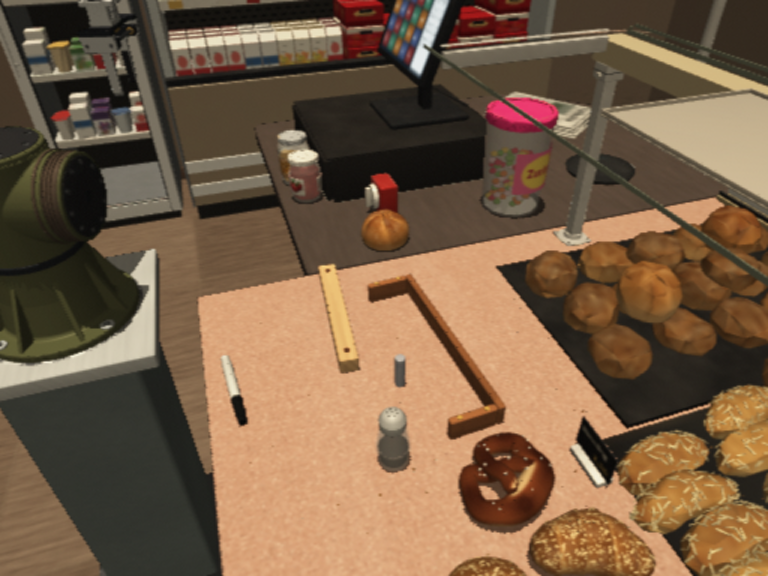

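The top view shows the bar from about (290,335) to (461,352). The bay's rail runs from (350,247) to (570,240), with cheek ends at (354,298) and (569,290). The post is at (494,308), the shaker at (580,345) and the roll at (234,238). The side view agrees with this layout.

```bash
cat >> h.py <<'E'
def bar(c,box=None,dbg=0):
    hsv=cv2.cvtColor(c["img"],cv2.COLOR_BGR2HSV)
    m=cv2.inRange(hsv,(17,70,120),(32,255,255)); 
    n,l,s,ce=cv2.connectedComponentsWithStats(m); 
    best=max((i for i in range(1,n) if 150<s[i,1]+s[i,3]/2<260 and 150<s[i,0]+s[i,2]/2<400 or dbg==2),key=lambda i:s[i,4])
    ys,xs=np.where(l==best); 
    P=np.array([ray(c,(x,y),0.028)[:2] for x,y in zip(xs,ys)],np.float32)
    (cx,cy),(w,h),a=cv2.minAreaRect(P); B=cv2.boxPoints(((cx,cy),(w,h),a))
    B=B[np.argsort(B[:,1])]; r=B[:2].mean(0); L=B[2:].mean(0)
    return (r+L)/2,r,L,np.arctan2(-(L-r)[0],(L-r)[1]),(w,h),s[best]
E
python3 - <<'E'
from h import *
np.set_printoptions(precision=4,suppress=True)
c=load("top0")
print("bar",bar(c))
def p(u,v,z): return ray(c,(u/1.5,v/1.5),z)[:2]
for n,u,v,z in [("railL_back_out",350,244,.035),("railL inner",358,252,.035),("railR inner",564,245,.035),("cheekL end in",357,298,.035),("cheekR end in",565,291,.035),("post top",494.5,307,.055),("shaker top",588,342,.09),("shaker foot",572,350,0),("roll",234,238,.03)]: print(n,p(u,v,z))
E
python3 - <<'E'
import cv2
i=cv2.imread("pics/top0.png"); 
import numpy as np
d=dict(np.load("pics/top0.npz"))["img"][145:255,180:410]
cv2.imwrite("pics/crop0.png",cv2.resize(d,None,fx=3.4,fy=3.4,interpolation=cv2.INTER_CUBIC))
E
```

```text
bar (array([ 0.442 , -0.1707], dtype=float32), array([ 0.4301, -0.2938], dtype=float32), array([ 0.454 , -0.0476], dtype=float32), np.float32(-0.09675938), (0.2473616749048233, 0.02853846177458763), array([ 192,  216,  115,   25, 1444], dtype=int32))
railL_back_out [ 0.5845 -0.1332]
railL inner [ 0.5728 -0.1452]
railR inner [ 0.589  -0.4456]
cheekL end in [ 0.5049 -0.1456]
cheekR end in [ 0.5209 -0.4449]
post top [ 0.4927 -0.3396]
shaker top [ 0.4431 -0.457 ]
shaker foot [ 0.439  -0.4626]
roll [0.5916 0.0384]
```

View pics/crop0.png

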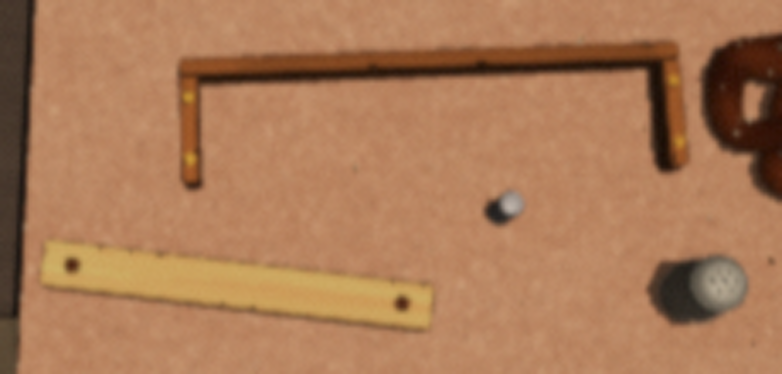

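The crop matches those positions: bar pale from (45,265) to (432,305), post cap at (512,204), shaker cap at (718,285). My plan has three parts:
1. Push the bar's right end forward so the bar turns counter-clockwise to about 20° in the bay frame.
2. Push on the left end face along the bar's axis, so the right end goes in behind the post.
3. Push the left end in.

```bash
cat >> h.py <<'E'
BO=np.array([.547,-.295]); BY=.054
X=np.array([np.cos(BY),np.sin(BY)]); Y=np.array([-X[1],X[0]])
def tob(p): d=np.array(p)[:2]-BO; return np.round(1000*np.array([d@X,d@Y]),1)
def tow(b): return BO+b[0]/1000*X+b[1]/1000*Y
def rowto(p,yaw,o=None):
    """pose target (world TCP xyz, yaw of tool) -> row in tool frame"""
    o=o or ctrl.get_obs(); y0=o["eef_rot"][2] if not isinstance(o,dict) or "y" not in o else o["y"]
    R0=Ro.from_euler("xyz",[np.pi,0,y0]); R1=Ro.from_euler("xyz",[np.pi,0,yaw])
    t=R0.inv().apply(np.array(p)-o["ee_pos"])*100; a=(R0.inv()*R1).as_rotvec()
    return np.round(np.r_[t,a],2).tolist()
def st():
    o=ctrl.get_obs(); print("t",round(o["time_s"],1),"tcp",np.round(o["ee_pos"],4),"bay",tob(o["ee_pos"]),"yaw",round(o["eef_rot"][2],3),"F",np.round(o["force"],1))
def look(f):
    c=snap("top",f); b=bar(c); print("bar c,r,l bay",tob(b[0]),tob(b[1]),tob(b[2]),"ang deg",round(float(np.degrees(b[3]-BY)),1),b[4]); return c
E
python3 - <<'E'
from h import *
print(rowto([.42,.10,.404],2.89)); 
print(rowto([.387,-.27,.29],3.195,dict(ee_pos=np.array([.42,.10,.404]),y=2.892)))
t,s=load("top0"),load("side0")
# sneeze-guard rod: triangulate with plane from top line and ray from side
K,R,tt=t["intrinsics"],t["R"],t["t"]; C=-R.T@tt
f=lambda u,v:R.T@np.linalg.solve(K,[u/1.5,v/1.5,1]); n=np.cross(f(240,98),f(768,105))
for uv in [(425,45),(600,160),(740,257)]:
    d=s["R"].T@np.linalg.solve(s["intrinsics"],[uv[0]/1.5,uv[1]/1.5,1]); o=-s["R"].T@s["t"]; k=n@(C-o)/(n@d); print("rod",o+k*d)
E
```

```text
[-38.22, -34.92, 0.01, -0.0, -0.0, 0.0]
[-5.94, -36.67, 11.4, -0.0, 0.0, -0.3]
rod [ 0.62981339 -0.05585045  0.39229546]
rod [ 0.62915936 -0.49116733  0.39688314]
rod [ 0.63133508 -0.64950981  0.39379277]
```

```bash
python3 -m jog '[[-38.2,-34.9,0,0,0,0],[-38.2,-34.9,0,0,0,0],[-38.2,-34.9,0,0,0,0],[-38.2,-34.9,0,0,0,0],[-38.2,-34.9,0,0,0,0],[-38.2,-34.9,0,0,0,0],[-38.2,-34.9,0,0,0,0],[-38.2,-34.9,0,0,0,0]]' 0; python3 -c "
from h import *
st(); print(rowto([.42,.10,.404],2.892)); print(rowto([.387,-.27,.29],3.195))"
```

```text
time_s: 0.9
ee_pos: [0.3559, 0.1966, 0.4047]
eef_rot: [3.141, 0.0, 2.892]
force: [0.2, 0.7, 0.2]
grip_width: 0.0335
grip_force: 0.0
t 0.9 tcp [0.3559 0.1966 0.4047] bay [-164.3  501.2] yaw 2.892 F [0.2 0.7 0.2]
[-8.59, -7.78, 0.07, 0.0, -0.0, 0.0]
[-14.54, -44.44, 11.47, 0.0, 0.0, -0.3]
```

```bash
python3 -m jog '[[-14.5,-44.4,11.4,0,0,-0.3],[-14.5,-44.4,11.4,0,0,-0.3],[-14.5,-44.4,11.4,0,0,-0.3],[-14.5,-44.4,11.4,0,0,-0.3],[-14.5,-44.4,11.4,0,0,-0.3],[-14.5,-44.4,11.4,0,0,-0.3],[-14.5,-44.4,11.4,0,0,-0.3],[-14.5,-44.4,11.4,0,0,-0.3]]'; python3 -c "
from h import *
st(); print(rowto([.387,-.27,.29],3.195))"
```

```text
time_s: 1.7
ee_pos: [0.3795, -0.1734, 0.3138]
eef_rot: [-3.141, 0.0, -3.092]
force: [0.4, 0.8, -0.0]
grip_width: 0.0001
grip_force: 0.0
t 1.7 tcp [ 0.3795 -0.1734  0.3138] bay [-160.6  130.5] yaw -3.092 F [ 0.4  0.8 -0. ]
[-0.26, -9.69, 2.38, -0.0, 0.0, -0.0]
```

Closed fingers now go down in front of the bar's right end, with the tips at about 9 mm.

```bash
python3 -m jog '[[-0.4,-5,2.4,0,0,0],[-0.4,-9.7,4,0,0,0],[-0.4,-9.7,8,0,0,0],[-0.4,-9.7,10.5,0,0,0],[-0.4,-9.7,10.5,0,0,0],[-0.4,-9.7,10.5,0,0,0]]'; python3 -c "
from h import *
st(); print(rowto(np.r_[tow([-130,20]),.208],-3.088)); c=look('top1')"
```

```text
time_s: 2.3
ee_pos: [0.3891, -0.268, 0.2098]
eef_rot: [3.141, -0.0, -3.091]
force: [-0.8, -0.9, -0.4]
grip_width: 0.0002
grip_force: 0.0
t 2.3 tcp [ 0.3891 -0.268   0.2098] bay [-156.2   35.5] yaw -3.091 F [-0.8 -0.9 -0.4]
[-2.63, -1.54, 0.18, 0.0, 0.0, -0.0]
bar c,r,l bay [-92.4 169.2] [-105.2   85.9] [-79.6 252.4] ang deg -8.7 (0.16842931509017944, 0.028890669345855713)
```

View pics/top1.png

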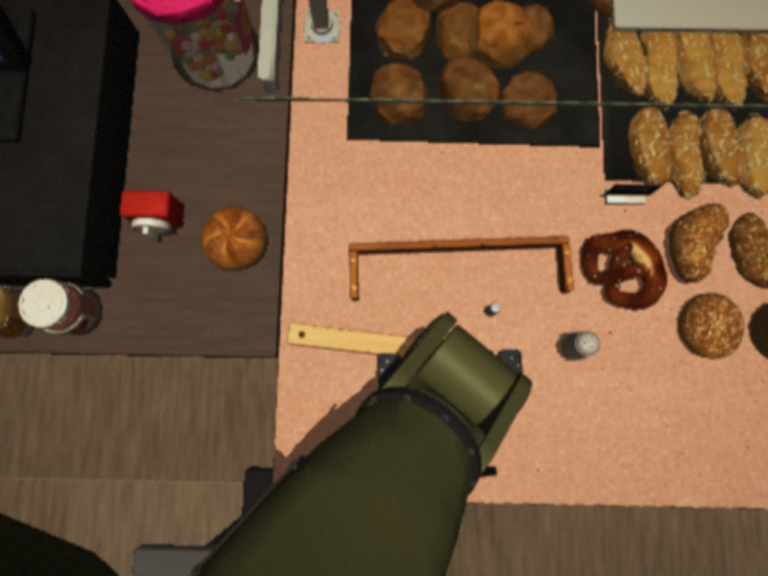

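The top view shows the arm covering the bar's right half; its left end is unchanged at (290,335). Next I push forward at the right end.

```bash
python3 -m jog '[[-0.5,-1.4,0.1,0,0,0],[-1.2,-1.4,0.1,0,0,0],[-2,-1.4,0.1,0,0,0],[-3,-1.4,0.1,0,0,0],[-4,-1.4,0.1,0,0,0],[-5,-1.4,0.1,0,0,0],[-6,-1.4,0.1,0,0,0],[-6.8,-1.4,0.1,0,0,0]]'; python3 -c "
from h import *
st(); c=look('top2')"
```

```text
time_s: 3.15
ee_pos: [0.4584, -0.2783, 0.2081]
eef_rot: [3.141, -0.0, -3.091]
force: [-1.3, 0.5, 1.3]
grip_width: 0.0004
grip_force: 0.6
t 3.1 tcp [ 0.4584 -0.2783  0.2081] bay [-87.5  21.4] yaw -3.091 F [-1.3  0.5  1.3]
bar c,r,l bay [-85.1 183.1] [-73.5 110.3] [-96.8 256. ] ang deg 9.1 (0.028834735974669456, 0.14758875966072083)
```

```bash
python3 -m jog '[[-1,0,0,0,0,0],[-2,0,0,0,0,0],[-2.2,0,0,0,0,0],[-2.2,0,0,0,0,0]]'; python3 -c "
from h import *
st(); c=look('top3')"
```

```text
time_s: 3.6
ee_pos: [0.4798, -0.2773, 0.2081]
eef_rot: [3.142, -0.0, -3.091]
force: [0.6, 0.5, -1.0]
grip_width: 0.0006
grip_force: 0.0
t 3.6 tcp [ 0.4798 -0.2773  0.2081] bay [-66.2  21.3] yaw -3.091 F [ 0.6  0.5 -1. ]
bar c,r,l bay [-83.9 185.3] [-64.8 119. ] [-102.9  251.7] ang deg 16.0 (0.02883441187441349, 0.1380431354045868)
```

```bash
python3 -m jog '[[3,0,0,0,0,0],[3,0,-4,0,0,0],[3,2,-8,0,0,0],[3,4,-8,0,0,0.1]]'; python3 -c "
from h import *
st(); c=look('top4')
a,b=load('top0'),load('side0')
def rr(c,u,v): return -c['R'].T@c['t'], c['R'].T@np.linalg.solve(c['intrinsics'],[u/1.5,v/1.5,1])
def tri(p,q):
    o1,d1=rr(a,*p);o2,d2=rr(b,*q); k=np.linalg.lstsq(np.c_[d1,-d2],o2-o1,rcond=None)[0]; return o1+k[0]*d1,np.linalg.norm(o1+k[0]*d1-o2-k[1]*d2)
print('counter corner',tri((277,354),(304,271)), 'seam at bar',ray(a,(281/1.5,345/1.5),0))
print(rowto(np.r_[tow([-111,281]),.29],1.904))
i=c['img'];
"
```

```text
time_s: 4.05
ee_pos: [0.4477, -0.2392, 0.2929]
eef_rot: [-3.138, 0.007, 3.09]
force: [0.3, -0.1, -0.5]
grip_width: 0.0009
grip_force: 0.0
t 4.0 tcp [ 0.4477 -0.2392  0.2929] bay [-96.1  61. ] yaw 3.09 F [ 0.3 -0.1 -0.5]
bar c,r,l bay [-90.1 208. ] [-77.2 164.4] [-103.   251.5] ang deg 16.5 (0.028685005381703377, 0.09086241573095322)
counter corner (array([ 0.42397924, -0.02978753,  0.00855865]), np.float64(0.009322343150268005)) seam at bar [ 0.43785024 -0.03353278  0.        ]
[3.91, 21.44, 0.05, -0.0, -0.0, 1.18]
```

```bash
python3 -m jog '[[3.9,21.4,0,0,0,1.19],[3.9,21.4,0,0,0,1.19],[3.9,21.4,0,0,0,1.19],[3.9,21.4,0,0,0,1.19],[3.9,21.4,0,0,0,1.19],[3.9,21.4,0,0,0,1.19],[3.9,21.4,0,0,0,1.19],[3.9,21.4,0,0,0,1.19]]' 4; python3 -c "
from h import *
st(); c=look('top5'); print(rowto(np.r_[tow([-111,281]),.213],1.904))"
```

```text
time_s: 4.9
ee_pos: [0.4191, -0.0232, 0.288]
eef_rot: [-3.141, -0.0, 1.953]
force: [0.6, 0.3, -0.1]
grip_width: 0.0038
grip_force: 0.0
t 4.9 tcp [ 0.4191 -0.0232  0.288 ] bay [-113.1  278.3] yaw 1.953 F [ 0.6  0.3 -0.1]
bar c,r,l bay [-65.9 122.6] [-34.4  13.6] [-97.4 231.6] ang deg 16.1 (0.028595510870218277, 0.22687378525733948)
[0.21, 0.29, 7.5, 0.0, -0.0, 0.04]
```

```bash
python3 -m jog '[[0.3,0.3,3.5,0,0,0.04],[0.3,0.3,7.5,0,0,0.04],[0.3,0.3,7.5,0,0,0.04],[0.3,0.3,7.5,0,0,0.04]]'; python3 -c "
from h import *
st(); c=look('top6')"
```

```text
time_s: 5.35
ee_pos: [0.421, -0.0196, 0.2136]
eef_rot: [-3.14, -0.001, 1.92]
force: [-0.3, -0.7, 0.3]
grip_width: 0.0037
grip_force: 0.0
t 5.3 tcp [ 0.421  -0.0196  0.2136] bay [-111.   281.8] yaw 1.92 F [-0.3 -0.7  0.3]
bar c,r,l bay [-66.1 123.9] [-34.2  13.7] [-98.  234.2] ang deg 16.1 (0.028359664604067802, 0.22953954339027405)
```

View pics/top6.png

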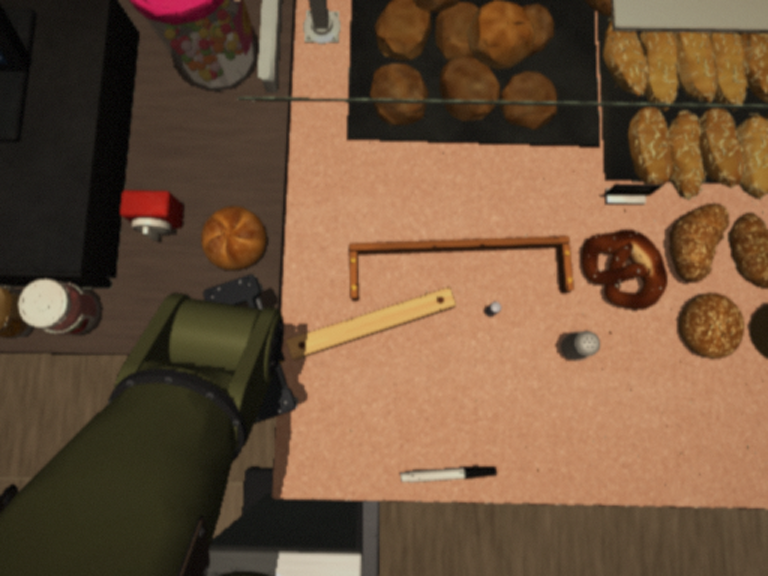

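The view shows the bar at 16°, with its right end at (452,298) to the left of the post. The fingers stand off its left end face and everything else is undisturbed. I push along the axis.

```bash
python3 -m jog '[[-1.2,0,0,0,0,0.01],[-2,0,0,0,0,0.01],[-3,-0.1,0,0,0,0.01],[-4,-0.1,0,0,0,0.01],[-5,-0.1,0,0,0,0.01],[-6,-0.1,0,0,0,0.01],[-7,-0.1,0,0,0,0.01],[-8,-0.1,0,0,0,0.01]]'; python3 -c "
from h import *
st(); c=look('top7')"
```

```text
time_s: 6.2
ee_pos: [0.4474, -0.0958, 0.2132]
eef_rot: [-3.141, -0.0, 1.908]
force: [-0.4, 2.8, 2.3]
grip_width: 0.0038
grip_force: 1.4
t 6.2 tcp [ 0.4474 -0.0958  0.2132] bay [-88.7 204.3] yaw 1.908 F [-0.4  2.8  2.3]
bar c,r,l bay [-48.1  57.1] [-18.9 -44.2] [-77.3 158.4] ang deg 16.1 (0.028853418305516243, 0.21091197431087494)
```

```bash
python3 -m jog '[[-1,0,0,0,0,0],[-2,0,0,0,0,0],[-3,0,0,0,0,0],[-4,0,0,0,0,0],[-5,0,0,0,0,0],[-6,0,0,0,0,0],[-7,0,0,0,0,0],[-7.3,0,0,0,0,0]]'; python3 -c "
from h import *
st(); c=look('top8')"
```

```text
time_s: 7.05
ee_pos: [0.4716, -0.1648, 0.2133]
eef_rot: [3.141, 0.0, 1.907]
force: [-1.4, 2.9, 2.1]
grip_width: 0.0038
grip_force: 1.3
t 7.0 tcp [ 0.4716 -0.1648  0.2133] bay [-68.3 134.1] yaw 1.907 F [-1.4  2.9  2.1]
bar c,r,l bay [-24.4 -23.4] [   2.4 -114. ] [-51.3  67.2] ang deg 16.5 (0.02843979001045227, 0.18899691104888916)
```

View pics/top8.png

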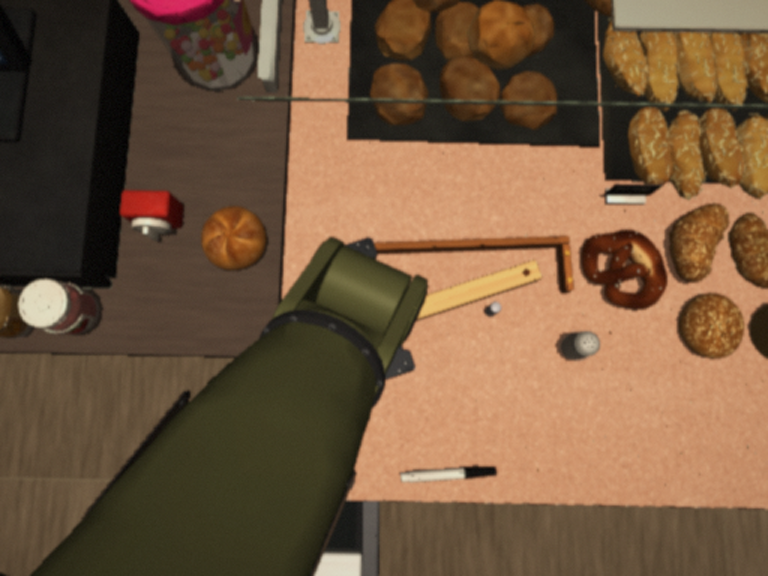

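The right end is now behind the post, at (540,268), and the left end is still out in front. Next I back off, lift, turn and open the fingers wide, so I can push the front face with both tips spread about the bar's middle.

```bash
python3 -m jog '[[2,0,0,0,0,0],[2.5,0,-4,0,0,0],[2.5,0,-8,0,0,-0.1],[2.5,0,-8,0,0,-0.25],[2.5,0,-8,0,0,-0.4],[2.5,0,-8,0,0,-0.55],[2.5,0,-8,0,0,-0.7],[2.5,0,-8,0,0,-0.85]]' 100; python3 -c "
from h import *
st(); print(rowto(np.r_[tow([-107,45]),.29],-3.088))"
```

```text
time_s: 7.9
ee_pos: [0.463, -0.1401, 0.2933]
eef_rot: [-3.142, 0.0, 2.764]
force: [-0.2, -0.2, 0.2]
grip_width: 0.0643
grip_force: 0.0
t 7.9 tcp [ 0.463  -0.1401  0.2933] bay [-75.6 159.2] yaw 2.764 F [-0.2 -0.2  0.2]
[-1.92, -11.69, 0.33, -0.0, 0.0, -0.43]
```

```bash
python3 -m jog '[[-1.9,-11.7,0,0,0,-0.43],[-1.9,-11.7,0,0,0,-0.43],[-1.9,-11.7,0,0,0,-0.43],[-1.9,-11.7,0,0,0,-0.43],[-1.9,-11.7,0,0,0,-0.43],[-1.9,-11.7,0,0,0,-0.43]]'; python3 -c "
from h import *
st(); print(rowto(np.r_[tow([-107,45]),.209],-3.088)); look('top9')"
```

```text
time_s: 8.5
ee_pos: [0.437, -0.255, 0.2932]
eef_rot: [3.141, -0.0, -3.097]
force: [0.5, -0.4, 0.2]
grip_width: 0.0937
grip_force: 0.0
t 8.5 tcp [ 0.437  -0.255   0.2932] bay [-107.7   45.8] yaw -3.097 F [ 0.5 -0.4  0.2]
[-0.07, -0.08, 8.42, -0.0, 0.0, -0.01]
bar c,r,l bay [-10.8 -70.6] [   1.3 -114.1] [-22.9 -27.2] ang deg 15.5 (0.028188439086079597, 0.09018948674201965)
```

```bash
python3 -m jog '[[-0.1,0,4,0,0,0],[-0.1,0,8.3,0,0,0],[-0.1,0,8.3,0,0,0],[-1.2,0,8.3,0,0,-0.01],[-2.2,0,8.3,0,0,-0.01],[-3.2,0,8.3,0,0,-0.01],[-4.2,0,8.3,0,0,-0.01],[-5,0,8.3,0,0,-0.01]]' && python3 -m jog '[[-1,0,0,0,0,0],[-2,0,0,0,0,0],[-2.5,0,0,0,0,0]]'; python3 -c "
from h import *
st(); look('top10')"
```

```text
time_s: 9.35
ee_pos: [0.4879, -0.2535, 0.2109]
eef_rot: [-3.141, 0.001, -3.085]
force: [-0.7, 0.3, 0.6]
grip_width: 0.0938
grip_force: 0.5
time_s: 9.65
ee_pos: [0.5126, -0.2521, 0.2102]
eef_rot: [-3.141, 0.0, -3.085]
force: [-3.2, -0.2, 2.3]
grip_width: 0.0941
grip_force: 1.3
t 9.7 tcp [ 0.5126 -0.2521  0.2102] bay [-32.   44.7] yaw -3.085 F [-3.2 -0.2  2.3]
bar c,r,l bay [ -6.7 -95.6] [  -7.7 -123.1] [ -5.7 -68.1] ang deg -2.0 (0.02675924263894558, 0.055088430643081665)
```

View pics/top10.png

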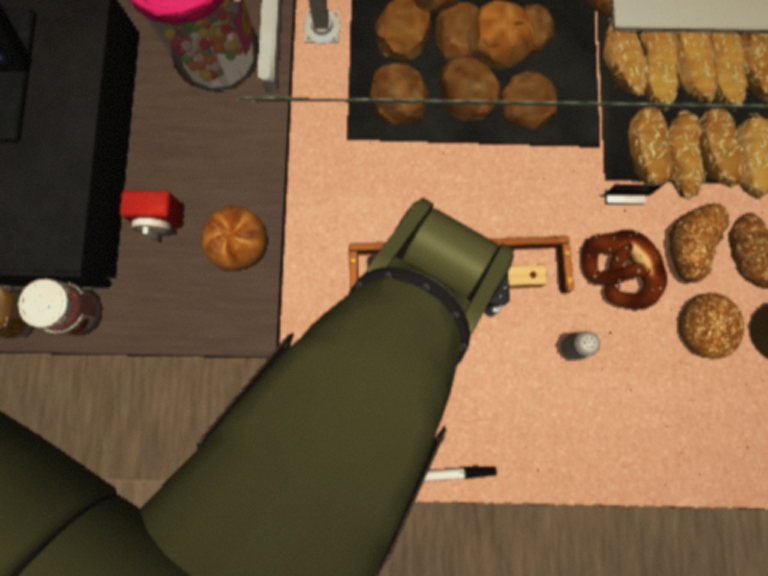

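The view shows the bar inside the bay and nearly parallel, with its right end at (545,275). The post, shaker and roll are clear. About 28 mm remains to the rail.

```bash
python3 -m jog '[[-0.8,0,0,0,0,0],[-1.6,0,0,0,0,0],[-2.2,0,0,0,0,0],[-2.5,0,0,0,0,0],[-2.7,0,0,0,0,0],[-2.8,0,0,0,0,0],[-2.8,0,0,0,0,0]]'; python3 -c "
from h import *
st(); look('top11')"
```

```text
time_s: 10.4
ee_pos: [0.5397, -0.2506, 0.2102]
eef_rot: [-3.142, 0.0, -3.085]
force: [0.5, 0.0, -0.1]
grip_width: 0.0941
grip_force: 0.0
t 10.4 tcp [ 0.5397 -0.2506  0.2102] bay [-4.9 44.7] yaw -3.085 F [ 0.5  0.  -0.1]
bar c,r,l bay [ 21.3 -95.5] [  20.4 -123.2] [ 22.3 -67.8] ang deg -2.0 (0.02930532768368721, 0.055401761084795)
```

```bash
python3 -m jog '[[-0.2,0,0,0,0,0],[-0.2,0,0,0,0,0]]'; python3 -m jog '[[-0.2,0,0,0,0,0],[-0.2,0,0,0,0,0]]'; python3 -c "
from h import *
st()"
```

```text
time_s: 10.65
ee_pos: [0.5416, -0.2505, 0.2103]
eef_rot: [3.141, -0.001, -3.086]
force: [-4.5, 0.9, 2.4]
grip_width: 0.094
grip_force: 2.0
time_s: 10.85
ee_pos: [0.5426, -0.2507, 0.2102]
eef_rot: [3.14, -0.005, -3.086]
force: [-19.9, 0.5, 11.9]
grip_width: 0.0932
grip_force: 10.0
t 10.8 tcp [ 0.5426 -0.2507  0.2102] bay [-2.  44.5] yaw -3.086 F [-19.9   0.5  11.9]
```

20 N against the rail means the bar is seated. I back off, lift clear and check.

```bash
python3 -m jog '[[0.3,0,0,0,0,0],[1.5,0,0,0,0,0],[4,0,0,0,0,0],[5,0,-4,0,0,0],[6,0,-8,0,0,0],[8,4,-11,0,0,0],[10,8,-11,0,0,0],[12,12,-11,0,0,0]]'; python3 -m jog '[[4,4,0,0,0,0],[4,8,0,0,0,0],[4,12,0,0,0,0],[4,16,0,0,0,0],[4,20,0,0,0,0],[4,20,0,0,0,0]]'; python3 -c "
from h import *
st(); c=look('top12'); d=c['img'][140:250,180:410]
cv2.imwrite('pics/crop12.png',cv2.resize(d,None,fx=3.4,fy=3.4,interpolation=cv2.INTER_CUBIC))"
```

```text
time_s: 11.65
ee_pos: [0.416, -0.136, 0.3211]
eef_rot: [-3.141, 0.003, -3.086]
force: [0.5, -0.3, 0.5]
grip_width: 0.0939
grip_force: 0.0
time_s: 12.25
ee_pos: [0.3655, 0.0633, 0.3205]
eef_rot: [3.141, 0.001, -3.081]
force: [-0.0, -0.5, -0.2]
grip_width: 0.094
grip_force: 0.0
t 12.2 tcp [0.3655 0.0633 0.3205] bay [-161.9  367.6] yaw -3.081 F [-0.  -0.5 -0.2]
bar c,r,l bay [22.3  0.3] [  22.5 -123.5] [ 22. 124.] ang deg 0.1 (0.03043466992676258, 0.24751710891723633)
```

View pics/crop12.png

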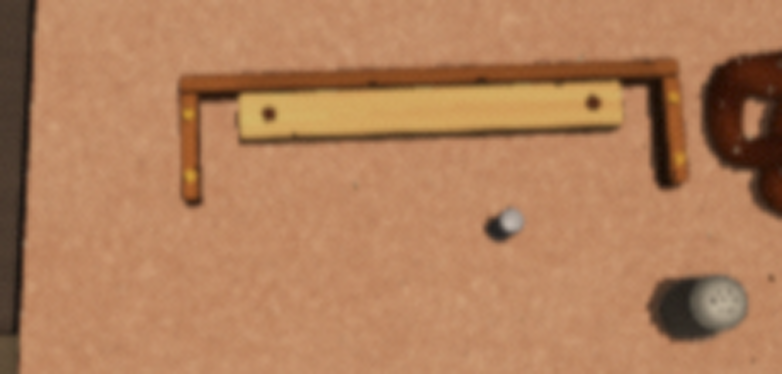

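The bar lies flush along the rail (0.1°) and centred, and the shaker hasn't moved.

```bash
python3 -c "
from station import ctrl
print(ctrl.hand_in())"
```

```text
the job is handed in; nothing more can be done
None
```

The guide bar lies flat against the bay's back rail, having gone in right end first behind the post. The shaker and roll were left alone, the gripper is open and clear, and the job was handed in at about 12 s.

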